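Load the tea dryer's upper tray

ROBOT

A 6-joint arm with a two-finger parallel gripper is mounted at the origin on the work surface. World frame = base frame: x ahead of the robot, y to its left, z up, the work surface at z = 0. Lengths are in mm, angles in degrees, forces in N, time in s.
With the tool pointing down it reaches from about 300 to 875 mm from the base axis. Payload 4.2 kg.
Tool frame: the origin (TCP) lies on the centre line of the jaws, within the pads' length; the fingertips stand manip.nose_length ahead of it and the grasp point (between the pads) is the TCP (manip.nose_length is the distance from the TCP to the fingertips, in mm); z points along the fingers, y is the line along which they close (so a half turn about z gives the same grasp; the last joint's range is limited). The gripper opens to 85 mm and grips with 20 to 120 N. Pads are 22 mm wide; open, the fingers measure 114 mm over their backs; the gripper's body (76 mm by 85 mm) begins 54 mm behind the grasp point. The pads swing forward as they close: fully open they stand 13 mm farther back than shut.
Start: joints at [69.328, 18.312, 89.639, -0, 72.044, -1.146], TCP at [192.19, 541.943, 250.338] pointing down, gripper open.
Joint ranges: [-177.97, 177.97], [-48.28, 115.42], [12.27, 149.76], [-77.06, 257.06], [2.81, 150.46], [-146.56, 146.56]. Speed limits (degrees/s): [147.25, 147.25, 180, 180, 180, 180].

INTERFACE

Orientations are given as [roll, pitch, yaw] about the fixed x, y, z axes, in that order (R = Rz(yaw) Ry(pitch) Rx(roll)).
In Python, from plant import manip, read_camera, ticket gives the robot as it stands.
- The arm moves only by the shell command python3 -m creep 'ROWS'. ROWS is JSON, a list of rows, each a list of 7 numbers: the opening, from 0 (shut) to 1 (fully open), then the shift along the world's x, y, z in mm, then the turn, a rotation vector about the world's x, y, z in rad. A call has 1 to 8 rows; each row is the pose to reach, as a shift and turn from the pose commanded when the call began; what a row does not reach only later rows make up. A row lasts 1/8 s, in which the tool goes at most 62.5 mm and 10.7 degrees, less where a joint would pass 70% of its speed; a pose out of reach is approached as far as the arm can. A call with a gripper value outside its range is refused whole. The fingers move at their own pace and stop on an object; the grip force is fixed at half the most. Time passes only in rows, so rows that repeat a pose let the fingers close. It gives the time, the measured TCP pose, the force, the opening and the grip force at its end, in the units of the state.
- manip.state(): the state, without advancing time (a new reading comes with each control period).
- read_camera(name): name is "scene" or "top"; returns a dict with "image" (384x512x3 uint8, red, green, blue), "intrinsics" (3x3 intrinsics, pixels), "extrinsics" (4x4, takes a point from camera to world coordinates). Camera axes: x right, y up, looking along -z (the intrinsics and any distortion apply to the point x, -y, -z); pixel columns grow to the right and rows downward; lengths in mm; the calibration is good to about 2 mm. A picture is of the moment at which its call begins. There is no depth.
- ticket.job_done(): hands the job in; it is judged then, once.
The state is a dict: "time": time; "joint_pos": joint angles; "qvel": joint speeds; "tau": joint torques, N m; "tool_pos": TCP position; "orientation": TCP orientation; "force": force on the tool from outside, world axes, zero at the start; "wrist_torque": the same for the moment, N m; "finger_gap": finger opening in mm; "grip_force": force on a finger pad.
Only numpy, scipy, OpenCV 4.12 (cv2) and the standard library are available. Lean on these libraries where they do the work, as an engineer would, in place of code of your own. Each camera call takes 0.05 s, during which the arm holds its last target. There are 200 camera calls.

TASK

Pull the upper tray of the small tea dryer all the way out to its stop and leave it out. Set the round tea cake in the tray's round well and the square one in its square well, each lying flat on the bottom of its well; put them down gently, do not let them fall. Leave the dryer's lower tray shut and do not disturb the other things on the bench.

Things in the scene. Friction and masses are not known exactly. Their poses are not given: they have to be found in the camera images.
- dryer_front (a point): Middle of the front upper edge of the small stainless-steel tea dryer, which stands fixed on the bench: 240 (its x, depth) x 250 (its y, width) x 160 mm high, with two trays one above the other; this point is at its full height. Axes are the dryer's: its front, with the two handles, looks along its own -x, roughly to the robot; both trays slide straight out along that -x; z up.
- tray (a joint): Upper tray, how far it is pulled out, in m: 0 shut, 0.160 at its stop. It may start a little ajar. It slides with about 1.5 N of friction and some damping and stays where it is left.
- tray_handle (a point): Centre of the upper tray's handle: a black round bar 11 mm thick and 120 mm long along the dryer's y, level, its axis 45 mm in front of the tray's front panel, held by a round post 8 mm thick 51 mm to each side of its centre. It lies 24 mm below the dryer's top and moves with the tray. The front panel reaches 12 mm above the bar's axis. Axes parallel to the dryer's.
- lower (a joint): Lower tray, how far it is pulled out, in m: 0 shut. It starts shut; its like handle is 68 mm below the upper one. To be left shut.
- round_well (a point): Centre of the bottom of the upper tray's round well: 70 mm across, 8 mm deep, sunk in the tray's pale bamboo board; hidden in the dryer until the tray is pulled, and moves with it. 105 mm above the bench, 119 mm behind the handle bar (dryer's +x), 50 mm to the +y side of the tray's middle. Axes parallel to the dryer's. Tray at its stop: 86 mm in front of the dryer's front.
- square_well (a point): Centre of the bottom of the upper tray's square well: 60 x 60 mm with its sides along the dryer's x and y, 8 mm deep. Beside the round well, 100 mm from it towards the dryer's -y side, otherwise placed alike. Around the two wells the tray's front panel (outer face 74 mm, inner face 62 mm in front of their centres) reaches 41 mm, its side walls (62 mm outward) 18 mm and the dryer's top 55 mm above the wells' bottoms. Axes parallel to the dryer's.
- round_center (a point): Centre of the round tea cake: a hard dark-brown pressed disc, 64 mm across and 28 mm thick, about 85 g, with a small pale paper dot on top. Starts flat on the bench; the point is half-way up, 14 mm above its underside; z up.
- square_center (a point): Centre of the square tea cake: a hard reddish-brown pressed block, 54 x 54 mm and 28 mm thick, about 80 g, scored in nine squares on top. Starts flat on the bench, turned any way; the point is half-way up; x and y along its sides, z up.
- round_cake: The round tea cake again; origin at the centre of its underside.
- square_cake: The square tea cake again; origin at the centre of its underside.
- cup: White tasting cup, 72 mm across and 55 mm high, standing on the bench; origin under its centre. Not to be disturbed.
- wrapped: Paper-wrapped tea cake with a red dot, 86 mm across and 24 mm high, on the bench; origin under its centre. Not to be disturbed.
- brush: Hand brush lying on the bench. Not to be disturbed.
- jar: Amber glass jar with a brass lid, 70 mm across and 100 mm high, on the bench; origin under its centre. Not to be disturbed.
- dish: Small blue dish, 110 mm across and 20 mm high, on the bench; origin under its centre. Not to be disturbed.
Things that resemble listed ones, but are neither listed nor needed, are in the scene too. Leave any blue look-alike of the round_cake alone. Leave any green look-alike of the square_cake alone.

How it is judged:
By the outcome, as a careful person would: the job done as asked, in the order asked, and still so for the second after the job is handed in, with the robot touching nothing.
It also fails if it takes over 72 s, if anything falls off the work surface, if the arm or the gripper's body presses on something with over 40 N, if the wrist force passes 120 N, or if a joint passes its speed limit or range.

## Working session

There is one attempt and no reset: what is moved stays moved. The work goes in short steps, Python scripts to look and compute and a shell command to move; the robot and the scene stay as the last step left them, time stands still between calls to the robot, and variables do not carry over. Pictures are saved under pics/ and viewed, at most 10 in all, crops included, and the job is handed in when it is done.

```bash
mkdir -p pics; ls; cat > h.py <<'E'
import numpy as np, cv2
from plant import manip, read_camera
def snap(name,fn=None):
    c=read_camera(name)
    if fn: cv2.imwrite('pics/'+fn,c['image'][:,:,::-1])
    return c
def ray(c,u,v):
    K=np.array(c['intrinsics']);T=np.array(c['extrinsics'])
    d=np.linalg.inv(K)@[u,v,1]; d=np.array([d[0],-d[1],-d[2]])
    return T[:3,3],T[:3,:3]@d
def at(c,u,v,z):
    o,d=ray(c,u,v); return o+d*(z-o[2])/d[2]
def proj(c,p):
    K=np.array(c['intrinsics']);T=np.array(c['extrinsics'])
    q=T[:3,:3].T@(np.array(p)-T[:3,3]); r=K@[q[0],-q[1],-q[2]]; return r[:2]/r[2]
E
python3 - <<'E'
from h import *
import pickle
a=snap('scene','s0.png');b=snap('top','t0.png')
pickle.dump((a,b),open('c0.pkl','wb'))
print({k:(v.shape if k=='image' else v) for k,v in a.items()});print(b['extrinsics'],b['intrinsics'],b.keys())
print(manip.state(),manip.nose_length)
im=np.hstack([a['image'],b['image']]);im=cv2.resize(np.vstack([a['image'],b['image']]),(800//1,1200))
E
```

```text
pics
{'image': (384, 512, 3), 'intrinsics': array([[468.38013618,   0.        , 256.28762762],
       [  0.        , 468.38013618, 199.39244526],
       [  0.        ,   0.        ,   1.        ]]), 'extrinsics': array([[-6.01899123e-01, -6.12368935e-01,  5.12563882e-01,
         1.46942080e+03],
       [ 7.98468479e-01, -4.51153298e-01,  3.98633653e-01,
         6.79889121e+02],
       [-1.28659792e-02,  6.49203349e-01,  7.60506067e-01,
         1.44446671e+03],
       [ 0.00000000e+00,  0.00000000e+00,  0.00000000e+00,
         1.00000000e+00]])}
[[ 2.45057986e-02  9.93616335e-01 -1.10118325e-01  4.30078046e+02]
 [-9.99667888e-01  2.52344729e-02  5.22823545e-03 -2.19052326e+00]
 [ 7.97363803e-03  1.09953631e-01  9.93904734e-01  1.56433091e+03]
 [ 0.00000000e+00  0.00000000e+00  0.00000000e+00  1.00000000e+00]] [[442.7268008    0.         247.4777945 ]
 [  0.         442.7268008  187.16001205]
 [  0.           0.           1.        ]] dict_keys(['image', 'intrinsics', 'extrinsics'])
{'time': 0.1, 'joint_pos': array([ 6.93290935e+01,  1.83485469e+01,  8.96995399e+01, -1.81787033e-03,
        7.20460605e+01, -1.14332058e+00]), 'qvel': array([-0.01783585, -0.03073065, -0.18288525, -0.00567225,  0.09228397,
       -0.03957447]), 'tau': array([-3.49395459e-04, -4.16402149e+01, -2.34707397e+01, -7.77079981e-05,
        4.84049233e-03,  2.58644724e-05]), 'tool_pos': array([192.04006601, 541.55312436, 249.55978445]), 'orientation': array([-1.79905837e+02, -1.50474313e-04,  1.60472976e+02]), 'force': array([-0.54398499,  0.21624283, -0.41032125]), 'wrist_torque': array([-0.0035664 ,  0.01169705,  0.01834717]), 'grip_force': 0.0, 'finger_gap': 85.80163090699786} 19.0
```

View pics/s0.png

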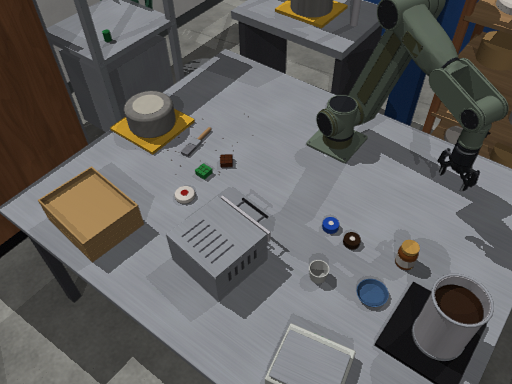

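View pics/t0.png

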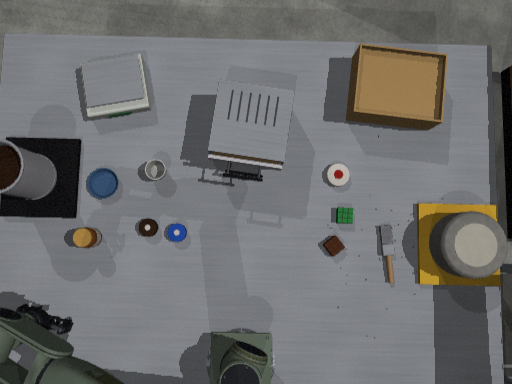

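The top view shows the dryer at about (250,130) with its black handle at (243,176).
- **Round candidates:** dark brown at (148,228) and blue at (176,233). The brown one fits; the blue is the look-alike.
- **Square candidates:** reddish at (333,246) and green at (345,215). The reddish one fits.

Next I'll confirm with a crop and measure.

```bash
python3 - <<'E'
from h import *
import pickle
a,b=pickle.load(open('c0.pkl','rb'))
B=b['image'];A=a['image']
def crop(I,x0,y0,w,h,W,H): return cv2.resize(I[y0:y0+h,x0:x0+w],(W,H),interpolation=cv2.INTER_CUBIC)
L=np.hstack([crop(B,130,205,70,50,400,286),crop(B,310,200,56,40*1,400,286)])
R=np.hstack([crop(B,190,150,105,74,400,282),crop(A,225,185,70,50,400,282)])
cv2.imwrite('pics/c0.png',np.vstack([L,R])[:,:,::-1])
def comp(I,m,near):
    n,l,s,c=cv2.connectedComponentsWithStats(m.astype(np.uint8))
    ok=[i for i in range(1,n) if s[i][4]>=12]
    i=min(ok,key=lambda i:np.hypot(*(c[i]-near))); return (l==i).astype(np.uint8),s[i],c[i]
def hsv(I): return cv2.cvtColor(I,cv2.COLOR_RGB2HSV).astype(int)
for nm,c,pr,ps in(('top',b,(148,228),(333,246)),('scene',a,(352,241),(226,160))):
    I=c['image'];h=hsv(I)
    for k,p in(('round',pr),('square',ps)):
        w=15; mk=np.zeros(h.shape[:2],bool); mk[p[1]-w:p[1]+w,p[0]-w:p[0]+w]=1
        m=mk&(h[...,1]>60)&((h[...,0]<25)|(h[...,0]>165))&(h[...,2]<170)
        mm,s,cc=comp(I,m,p)
        ct=max(cv2.findContours(mm,0,2)[0],key=cv2.contourArea); hull=cv2.convexHull(ct)
        M=cv2.moments(hull);cc=(M['m10']/M['m00'],M['m01']/M['m00'])
        q=np.array([at(c,*pp[0],28)[:2] for pp in hull],np.float32)
        print(nm,k,np.round(cc,1),s, 'z14',at(c,*cc,14).round(1),'rect',cv2.minAreaRect(q))
# black handle in top
I=B;h=hsv(I);mk=np.zeros(h.shape[:2],bool);mk[165:190,195:275]=1
print(I[168:184:2,205:266:6].sum(2))
E
```

```text
top round [147.8 227.1] [139 219  19  17 227] z14 [453.1 333.2  14. ] rect ((453.3495178222656, 329.6181640625), (55.00544738769531, 62.35725021362305), 1.4217798709869385)
top square [333.4 245.4] [323 236  22  20 257] z14 [ 405.8 -314.1   14. ] rect ((406.3173522949219, -311.1676025390625), (55.20338439941406, 55.803367614746094), 39.238162994384766)
scene round [351.3 240.1] [343 232  17  17 200] z14 [454.5 335.1  14. ] rect ((464.3023376464844, 337.25787353515625), (74.76795959472656, 58.36027145385742), 28.922897338867188)
scene square [226.  160.5] [220 155  13  12 145] z14 [ 406.4 -308.8   14. ] rect ((416.5795593261719, -299.50152587890625), (69.00628662109375, 51.99444580078125), 38.93899917602539)
[[311 231 203 190 166 193 192 191 184 169 181]
 [393 402 202 203  81 169 193 192 189 181 361]
 [400 393 232 319  71  60  80 166 193 209 355]
 [398 408 238  24  52  81 118  26  48 209 359]
 [395 400 406 145  72  47  59 154  76 206 359]
 [388 402 403 326 331 222  75  64  57  91 353]
 [198 323 364 329 332 327 326 267 222  75 368]
 [272 205 199 174 277 333 325 363 359 354 351]]
```

View pics/c0.png

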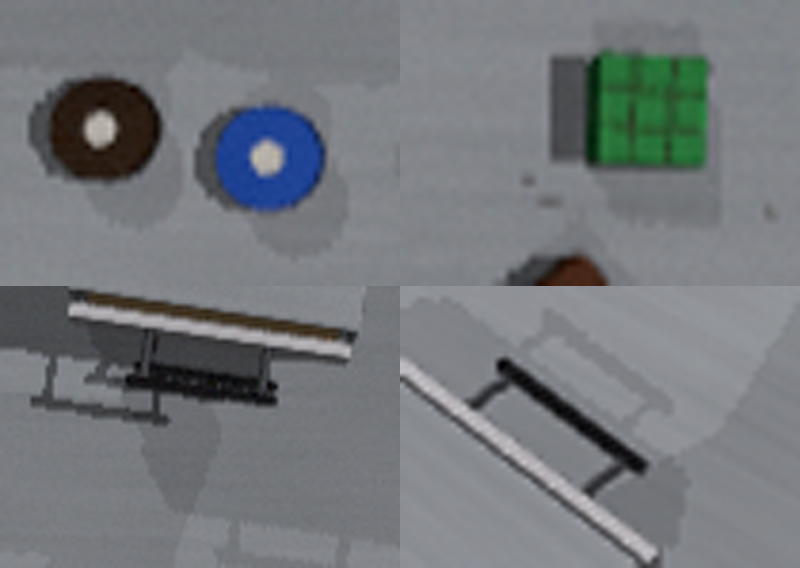

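Crop: the brown disc with the pale dot and the reddish block are the wanted cakes, with blue and green as look-alikes. The upper handle bar in the scene view runs from about (242,198) to (268,217). Next I'll measure the bar, the dryer's yaw, the dot and the square's yaw.

```bash
python3 - <<'E'
from h import *
import pickle
a,b=pickle.load(open('c0.pkl','rb'))
A=a['image'].astype(int);B=b['image'].astype(int)
m=(A.sum(2)<120);k=np.zeros_like(m);k[192:222,236:274]=1
n,l,s,c=cv2.connectedComponentsWithStats((m&k).astype(np.uint8));i=1+np.argmax(s[1:,4]);ys,xs=np.where(l==i)
r=cv2.minAreaRect(np.c_[xs,ys].astype(np.float32));print(r,s[i])
vx,vy,x0,y0=cv2.fitLine(np.c_[xs,ys].astype(np.float32),2,0,.01,.01).ravel()
t=(xs-x0)*vx+(ys-y0)*vy
e=[at(a,x0+vx*q,y0+vy*q,136) for q in(t.min()-.5,t.max()+.5)]
e=sorted(e,key=lambda p:p[1]);d=e[1]-e[0];yaw=np.degrees(np.arctan2(-d[0],d[1]))
ctr=(e[0]+e[1])/2
print('bar',np.round(e,1),'len',np.linalg.norm(d),'yaw',yaw,'ctr',ctr)
print('top proj',[proj(b,p) for p in e],'lower',[proj(b,p-[0,0,68]) for p in e])
# panel white edge in top
w=(B.min(2)>215);k=np.zeros_like(w);k[140:180,195:300]=1;ys,xs=np.where(w&k)
P=np.array([at(b,x,y,148)[:2] for x,y in zip(xs,ys)],np.float32);print('n',len(P))
if len(P)>20:
  print('panel rect',cv2.minAreaRect(P)); v=cv2.fitLine(P,2,0,.01,.01).ravel();print('panel line yaw',np.degrees(np.arctan2(-v[0]*np.sign(v[1]),abs(v[1]))),v)
# dot
h=(B.min(2)>150);k=np.zeros_like(h);k[222:232,142:153]=1;ys,xs=np.where(h&k);print('dot',len(xs),at(b,xs.mean(),ys.mean(),28))
h=(A.min(2)>150);k=np.zeros_like(h);k[235:245,346:357]=1;ys,xs=np.where(h&k);print('dot scene',len(xs),at(a,xs.mean(),ys.mean(),28))
# square top face: brighter pixels
for c,I,p in((b,B,(333,246)),(a,A,(226,160))):
  H=cv2.cvtColor(c['image'],cv2.COLOR_RGB2HSV)[p[1]-14:p[1]+14,p[0]-14:p[0]+14]
  print(np.where((H[...,1]>100)&((H[...,0]<20)|(H[...,0]>170)),H[...,2],0)[2:26,2:26])
E
```

```text
((254.20001220703125, 207.40000915527344), (30.79999542236328, 1.999999761581421), 36.86989974975586) [242 198  26  20  67]
bar [[613.9 -54.4 136. ]
 [630.5  73.9 136. ]] len 129.3438792162101 yaw -7.34081584075823 ctr [622.19660337   9.75158198 136.        ]
top proj [array([261.40353148, 179.68535456]), array([222.12456756, 173.65287114])] lower [array([260.6200831 , 182.21590137]), array([223.10109518, 176.45169705])]
n 0
dot 17 [452.61247137 332.73389905  28.        ]
dot scene 13 [454.59821864 335.97294045  28.        ]
[[ 0  0  0  0  0  0  0  0  0  0  0  0  0  0  0  0  0  0  0  0  0  0  0  0]
 [ 0  0  0  0  0  0  0  0  0  0  0  0  0  0  0  0  0  0  0  0  0  0  0  0]
 [ 0  0  0  0  0  0  0  0  0  0  0  0 38 47 68  0  0  0  0  0  0  0  0  0]
 [ 0  0  0  0  0  0  0  0  0  0  0 38 60 69 69 71  0  0  0  0  0  0  0  0]
 [ 0  0  0  0  0  0  0  0  0  0 43 59 73 68 70 72 70  0  0  0  0  0  0  0]
 [ 0  0  0  0  0  0  0  0 34 44 62 65 66 72 69 71 65 68  0  0  0  0  0  0]
 [ 0  0  0  0  0  0  0 36 54 66 70 70 59 64 69 64 62 69  0  0  0  0  0  0]
 [ 0  0  0  0  0  0 37 52 73 75 71 70 66 60 
[... 2332 characters left out ...]
68 64  0  0  0  0  0  0]
 [ 0  0  0  0  0  0 57 49 51 50 48 42 33 33 32 30 29 28  0  0  0  0  0  0]
 [ 0  0  0  0  0  0  0 26 30 31 31 30 32 32 32 32 32 31  0  0  0  0  0  0]
 [ 0  0  0  0  0  0  0 26 32 31 32 33 32 33 33 32 32 31  0  0  0  0  0  0]
 [ 0  0  0  0  0  0  0 26 31 33 33 33 31 33 35 34 32 33  0  0  0  0  0  0]
 [ 0  0  0  0  0  0  0  0  0  0  0  0  0  0  0  0  0  0  0  0  0  0  0  0]
 [ 0  0  0  0  0  0  0  0  0  0  0  0  0  0  0  0  0  0  0  0  0  0  0  0]
 [ 0  0  0  0  0  0  0  0  0  0  0  0  0  0  0  0  0  0  0  0  0  0  0  0]
 [ 0  0  0  0  0  0  0  0  0  0  0  0  0  0  0  0  0  0  0  0  0  0  0  0]
 [ 0  0  0  0  0  0  0  0  0  0  0  0  0  0  0  0  0  0  0  0  0  0  0  0]]
```

The round cake is consistent between the two views, and the bar has roughly the right length. I'll start moving, then refine the bar's x with both views while the arm is still clear of it.

```bash
python3 -m creep '[[0.45,55,-65,0,0,0,-0.17],[0.45,110,-130,0,0,0,-0.34],[0.45,165,-195,0,0,0,-0.51],[0.45,220,-265,0,0,0,-0.68],[0.45,260,-330,0,0,0,-0.85],[0.45,290,-400,0,0,0,-1.02],[0.45,290,-400,0,0,0,-1.19],[0.45,290,-400,0,0,0,-1.36]]'
python3 - <<'E'
from h import *
import pickle
a,b=pickle.load(open('c0.pkl','rb'))
A=a['image'].astype(int);B=b['image'].astype(int)
print(B[168:184,218:268:2].sum(2)//3)
# upper bar front/back: triangulate roof front edge ; zoomed roof picture
t=cv2.resize(b['image'][70:190,180:300],(480,480),interpolation=cv2.INTER_CUBIC)
cv2.imwrite('pics/c1.png',np.hstack([t,cv2.resize(a['image'][190:300,160:280],(320,293),interpolation=cv2.INTER_CUBIC)[:480] if 0 else cv2.copyMakeBorder(cv2.resize(a['image'][185:305,160:240+40],(320,320)),0,160,0,0,0)])[:,:,::-1])
E
```

```text
time: 1.1
tool_pos: [482.8, 139.9, 250.1]
orientation: [-180.0, 0.0, 82.2]
force: [0.9, 1.1, -0.5]
finger_gap: 38.4
grip_force: 0.0
[[ 62  64  65  64  64  71  58  65  63  64  64  66  64  67  62  64  66  66
   61  62  46  71  62  60  59]
 [ 65  59  65  65  51  71  49  62  68  64  67  67  67  64  65  65  65  64
   65  66  46  67  88  88  85]
 [ 65  86  64  61   7  66  24  39  55  55  58  64  70  64  67  64  66  66
   64  66  47  71 121 121 122]
 [ 88 120  89  89  23  70  17  17  18  20  39  56  54  59  64  68  64  66
   64  66  48  78 121 121 120]
 [126 121 118 102  36  67  25  22  18  15  20  14  23  41  53  52  58  61
   64  65  35  70 120 118 117]
 [119 104 104  34  45  60  28  18  36  22  20  17  15  15  15  20  29  44
   55  55  45  70 119 119 117]
 [ 77  63  66  20  15  18  18  20  52  31  22  38  26  20  17  12  15  13
   22  18  50  62 111 120 118]
 [ 81  64  66  18  21  18  17  21  22  15  34  54  28  18  16  23  29  18
   15  17  57  19  79 122 123]
 [102  95  64  33  34  25  22  21  18  22  20  24  18  26  21  25  30  22
   37  22  57  13  29 119 117]
 [133 131  81  78  78  73  40  32  35  26  19  16  20  19  20  15  19  33
   52  30  56  37  81 117 115]
 [135 134 106 109 109 111  54  79  80  75  33  31  28  19  18  17  22  20
   22   8  46  50 102 117 118]
 [130 130 107 108 110 108  52 109 113 111  78  80  48  41  34  33  38  30
   21  21  18  22  62 119 122]
 [123 124 111 109 109 109  52 109 110 110 109 111  78  85  91  83  88  78
   55  57  26  22  53 121 120]
 [109 109 109 108 109 108  51 111 112 109 108 110 109 112 122 123 121 121
  101 101  78  71  90 119 121]
 [ 68  66  67  92  95  96  55 113 110 110 109 110 109 112 119 120 119 119
  119 117 118 119 116 118 117]
 [ 67  65  67  59  49  51  53  93 111 112 111 111 110 110 117 121 121 120
  119 118 120 118 115 120 120]]
```

View pics/c1.png

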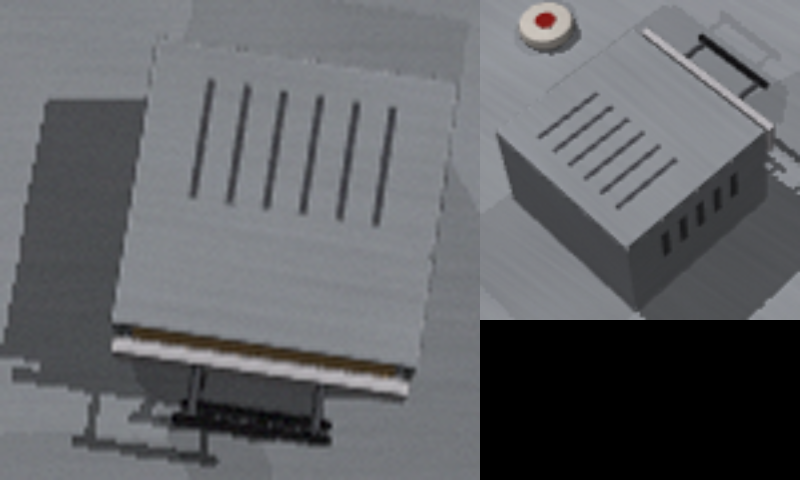

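Crop: the ajar upper tray's bar is the band running (224,174.5)–(262,179.5) in the top image. That matches my scene projection to about 1 px, and the dryer's yaw is about −7.8°. The bar centre is therefore (622, 9, 136). I'll go over it and descend.

```bash
python3 -m creep '[[0.45,46,-44,0,0,0,0],[0.45,92,-88,0,0,0,0],[0.45,139,-131,0,0,0,0],[0.45,139,-131,-30,0,0,0],[0.45,139,-131,-70,0,0,0],[0.45,139,-131,-95,0,0,0],[0.45,139,-131,-112,0,0,0],[0.45,139,-131,-112,0,0,0]]' && python3 - <<'E'
from h import *
a=snap('scene');b=snap('top')
t=cv2.resize(b['image'][130:210,190:300],(440,320),interpolation=cv2.INTER_CUBIC)
s=cv2.resize(a['image'][165:245,220:310],(360,320),interpolation=cv2.INTER_CUBIC)
cv2.imwrite('pics/g1.png',np.hstack([t,s])[:,:,::-1])
E
```

```text
time: 2.1
tool_pos: [620.5, 11.0, 137.1]
orientation: [-179.8, 0.0, 82.6]
force: [-0.7, -0.3, 0.1]
finger_gap: 38.4
grip_force: 0.0
```

View pics/g1.png

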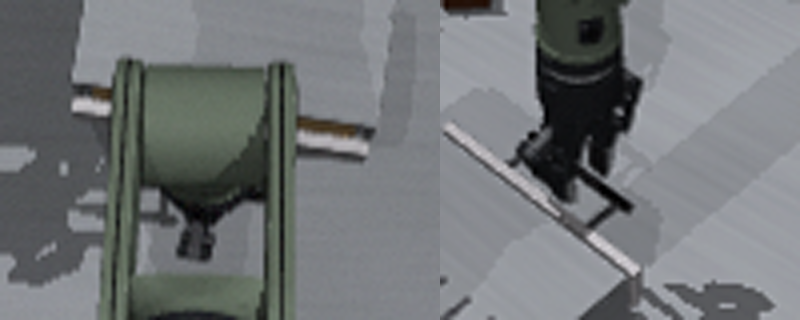

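The fingers straddle the bar without contact, one on each side at about (565,190) and (600,170) in the crop. Closing.

```bash
python3 -m creep '[[0.1,0,0,0,0,0,0],[0,0,0,0,0,0,0],[0,0,0,0,0,0,0],[0,0,0,0,0,0,0]]'
```

```text
time: 2.7
tool_pos: [621.8, 11.0, 139.7]
orientation: [179.9, -0.0, 82.6]
force: [-0.9, -0.3, 5.6]
finger_gap: 8.9
grip_force: 58.7
```

```bash
python3 -m creep '[[0,-10,1.5,0,0,0,0],[0,-25,3.5,0,0,0,0],[0,-44,6,0,0,0,0],[0,-64,9,0,0,0,0],[0,-84,11.5,0,0,0,0],[0,-104,14,0,0,0,0],[0,-119,16,0,0,0,0],[0,-124,17,0,0,0,0]]'; python3 -m creep '[[0,-4,0.5,0,0,0,0],[0,-8,1,0,0,0,0],[0,-12,1.5,0,0,0,0],[0,-12,1.5,0,0,0,0]]'
```

```text
time: 3.7
tool_pos: [497.1, 27.0, 139.7]
orientation: [179.8, 0.1, 82.6]
force: [-0.0, -5.9, 6.4]
finger_gap: 8.6
grip_force: 59.6
time: 4.2
tool_pos: [485.4, 28.5, 139.6]
orientation: [179.8, 0.1, 82.6]
force: [-0.5, -4.0, 9.2]
finger_gap: 9.2
grip_force: 59.9
```

```bash
python3 -m creep '[[0,-4,0.5,0,0,0,0],[0,-8,1,0,0,0,0],[0,-8,1,0,0,0,0]]'; python3 -m creep '[[0,-4,0.5,0,0,0,0],[0,-8,1,0,0,0,0],[0,-8,1,0,0,0,0]]'; python3 - <<'E'
from h import *
a=snap('scene')
s=cv2.resize(a['image'][155:305,160:310],(600,600),interpolation=cv2.INTER_CUBIC)
cv2.imwrite('pics/g2.png',s[:,:,::-1])
E
```

```text
time: 4.58
tool_pos: [483.6, 28.7, 139.7]
orientation: [179.0, 0.1, 82.6]
force: [14.0, -7.5, -5.8]
finger_gap: 8.8
grip_force: 58.8
time: 4.95
tool_pos: [483.3, 28.8, 139.9]
orientation: [178.1, 0.1, 82.7]
force: [34.1, -10.9, -23.7]
finger_gap: 8.8
grip_force: 58.4
```

View pics/g2.png

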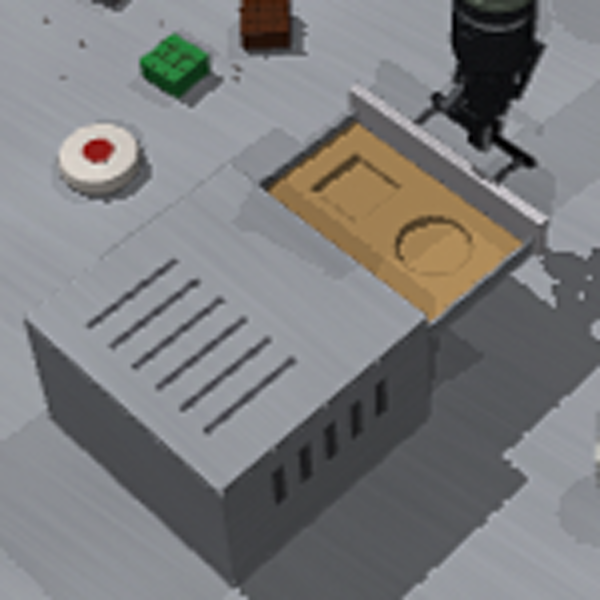

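The tray is out at its stop: force built to 34 N with no further motion and both wells are in view. I'll unload, release, lift, and head for the round cake.

```bash
python3 -m creep '[[0,14,-2,0,0,0,0],[0,14,-2,0,0,0,0],[0.3,14,-2,0,0,0,0],[0.45,14,-2,0,0,0,0],[0.45,14,-2,0,0,0,0],[0.45,14,-2,20,0,0,0],[0.45,14,-2,60,0,0,0],[0.45,14,-2,110,0,0,0]]'; python3 -m creep '[[0.95,-5,60,0,0,0,0],[0.95,-10,120,0,0,0,0],[0.95,-15,180,0,0,0,0],[0.95,-20,240,0,0,0,0],[0.95,-25,285,0,0,0,0],[0.95,-30,305,0,0,0,0],[0.95,-30,305,0,0,0,0]]'
python3 - <<'E'
from h import *
import pickle
a=snap('scene');b=snap('top');pickle.dump((a,b),open('c1.pkl','wb'))
t=cv2.resize(b['image'][140:235,180:300],(480,380),interpolation=cv2.INTER_CUBIC)
s=cv2.resize(a['image'][165:245,215:305],(320,285),interpolation=cv2.INTER_CUBIC)
cv2.imwrite('pics/w1.png',np.hstack([t,cv2.copyMakeBorder(s,0,95,0,0,0)])[:,:,::-1])
A=a['image'];B=b['image']
# bamboo board contour & bar
for nm,c,r in(('top',b,(150,235,190,300)),('scene',a,(165,245,215,310))):
    h=cv2.cvtColor(c['image'],cv2.COLOR_RGB2HSV);m=np.zeros(h.shape[:2],np.uint8)
    m[r[0]:r[1],r[2]:r[3]]=((h[...,0]>8)&(h[...,0]<28)&(h[...,1]>70))[r[0]:r[1],r[2]:r[3]]
    ct=max(cv2.findContours(m,0,2)[0],key=cv2.contourArea)
    P=np.array([at(c,*p[0],113)[:2] for p in cv2.convexHull(ct)],np.float32);print(nm,cv2.contourArea(ct),cv2.minAreaRect(P))
for p,n in(((602.6,62.5,105),'round guess'),((589,-36.5,105),'sq guess')): print(n,proj(a,p),proj(b,p))
E
```

```text
time: 6.0
tool_pos: [482.2, 29.6, 248.5]
orientation: [-179.8, 0.0, 82.6]
force: [1.1, -0.1, -0.7]
finger_gap: 38.2
grip_force: 0.0
time: 6.88
tool_pos: [452.6, 334.8, 247.9]
orientation: [-180.0, 0.1, 82.7]
force: [-0.1, -0.4, -0.7]
finger_gap: 80.8
grip_force: 0.0
top 2880.0 ((620.197998046875, 8.22430419921875), (220.4658203125, 149.37596130371094), 82.80274963378906)
scene 1402.5 ((604.8408813476562, 11.756698608398438), (215.91073608398438, 118.7440414428711), 82.5279769897461)
round guess [268.89584298 215.90003283] [225.75653242 183.3645833 ]
sq guess [249.6559272  201.32480392] [255.48618124 188.19046662]
```

View pics/w1.png

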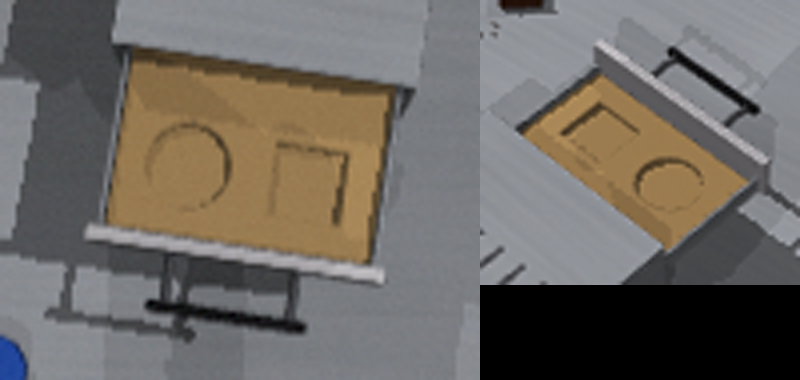

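```bash
python3 - <<'E'
from h import *
import pickle
a,b=pickle.load(open('c1.pkl','rb'))
for n,c,u,v,z in(('R top',b,227,181.75,113),('R sc',a,268.7,217,113),('S top',b,256.9,186.3,113),('S sc',a,248.75,202.1,113),('bar top',b,236.6,219,136)): print(n,at(c,u,v,z).round(1))
I=a['image'].astype(int)
m=(I.sum(2)<110);k=np.zeros_like(m);k[172:205,262:298]=1
n,l,s,c=cv2.connectedComponentsWithStats((m&k).astype(np.uint8));i=1+np.argmax(s[1:,4]);print('bar sc',s[i],at(a,s[i][0]+s[i][2]/2-.5,s[i][1]+s[i][3]/2-.5,136))
# circle/well edges: darker than bamboo, ellipse & rect in top
B=b['image'];h=cv2.cvtColor(B,cv2.COLOR_RGB2GRAY).astype(int);print(h[168:200,210:272:1][::1,::2])
E
```

```text
R top [607.1  58.2 113. ]
R sc [612.3  68.6 113. ]
S top [594.5 -40.8 113. ]
S sc [599.3 -32.6 113. ]
bar top [484.3  22.8 136. ]
bar sc [268 179  25  18  59] [487.93211516  30.35025358 136.        ]
[[ 63 125 125 126 125 117 119 117 117 111 110 110 112 112 112 120 123 123
  122 124 124 122 125 122 125 120 124 122 125 126 123]
 [ 74 126 126 126 125 125 127 127 125 111 119 113 109 112 111 111 124 125
  124 126 125 124 125 124 124 125 125 125 124 123 125]
 [ 85 126 126 128 127 126 129 118 109  99 122 116 118 117 119 111 123 125
  124 123 118 120 125 122 125 122 124 124 125 124 124]
 [ 96 125 128 127 127 126 116 105  80  84 101 117 128 127 127 118 115 126
  124 119 114 113 122 125 123 123 123 125 122 122 125]
 [104 126 125 128 127 114 100 111 112 110  79  81 125 126 127 126 125 125
  131 120 117 117 111 120 127 125 123 125 122 122 127]
 [112 129 126 124 125  92 111 110 117 117 119  79 102 127 127 127 127 127
  135 128 127 127 119 117 125 124 123 125 126 124 125]
 [112 128 126 125 118 101 120 116 126 127 128 116  63 128 127 128 127 129
  127 128 122 127 128 127 122 128 129 128 129 122 12
[... 2528 characters left out ...]
  125 126 127 126 128 126 128 130 125  72 137 139 140]
 [125 127 127 125 127 127 129 127 127 127 128 130 128 129 129 129 128 125
  128 128 128 126 127 121 126 128 127  81 139 139 140]
 [120 114 123 121 128 128 129 129 130 125 127 127 128 128 128 128 126 127
  129 127 129 129 128 129 126 126 123 103 141 139 137]
 [127 113 133 108 116 115 120 128 126 126 129 127 127 128 126 129 126 128
  127 127 126 130 128 129 129 128 128 128 140 140 140]
 [169 165 166 135 122 124 121 114 110 121 129 130 125 131 127 127 130 128
  127 128 128 129 129 129 128 126 127 128 136 141 139]
 [169 172 165 165 167 168 149 116 109 115 117 110 122 127 128 129 128 128
  128 127 128 125 128 129 128 128 128 127 130 135 135]]
```

The well rim in the top image is centred near (226.3,181.5), about 71 mm across. The square well is near (257,186.2), about 101 mm from it. The scene and top views disagree by a few mm in y, so I'll check the held cake against the well in the image before lowering. Picking up the round cake now.

```bash
python3 -m creep '[[0.95,1,-0.5,-60,0,0,0],[0.95,1,-0.5,-120,0,0,0],[0.95,1,-0.5,-170,0,0,0],[0.95,1,-0.5,-200,0,0,0],[0.95,1,-0.5,-219,0,0,0],[0.95,1,-0.5,-219,0,0,0]]'; python3 -m creep '[[0.7,0,0,0,0,0,0],[0.5,0,0,0,0,0,0],[0.5,0,0,0,0,0,0],[0.5,0,0,0,0,0,0]]'
```

```text
time: 7.72
tool_pos: [453.9, 331.8, 28.3]
orientation: [-179.9, 0.1, 82.4]
force: [1.2, -0.3, 0.0]
finger_gap: 81.1
grip_force: 0.0
time: 8.22
tool_pos: [455.0, 333.6, 31.4]
orientation: [179.9, -0.1, 82.6]
force: [-1.2, -3.6, 5.9]
finger_gap: 61.0
grip_force: 64.4
```

```bash
python3 -m creep '[[0.5,0,0,30,0,0,0],[0.5,0,0,80,0,0,0],[0.5,0,0,135,0,0,0],[0.5,10,-30,170,0,0,0],[0.5,35,-75,170,0,0,0],[0.5,60,-120,170,0,0,0],[0.5,90,-165,170,0,0,0],[0.5,120,-210,170,0,0,0]]';python3 -m creep '[[0.5,16,-30,0,0,0,0],[0.5,33,-62,0,0,0,0],[0.5,33,-62,-15,0,0,0],[0.5,33,-62,-15,0,0,0]]'
cat > w.py <<'E'
from h import *
import sys
a=snap('scene');b=snap('top')
t=cv2.resize(b['image'][140:235,180:300],(400,316),interpolation=cv2.INTER_CUBIC)
s=cv2.resize(a['image'][165:245,215:315],(400,320),interpolation=cv2.INTER_CUBIC)[:316]
cv2.imwrite('pics/'+sys.argv[1],np.hstack([t,s])[:,:,::-1])
import pickle;pickle.dump((a,b),open('c2.pkl','wb'))
E
python3 w.py r1.png
```

```text
time: 9.22
tool_pos: [575.0, 122.2, 200.7]
orientation: [179.9, -0.0, 82.5]
force: [0.9, 1.4, -0.5]
finger_gap: 61.1
grip_force: 65.9
time: 9.72
tool_pos: [605.9, 61.9, 183.4]
orientation: [-179.8, 0.0, 82.5]
force: [-0.1, 0.4, -1.4]
finger_gap: 61.2
grip_force: 65.8
```

View pics/r1.png

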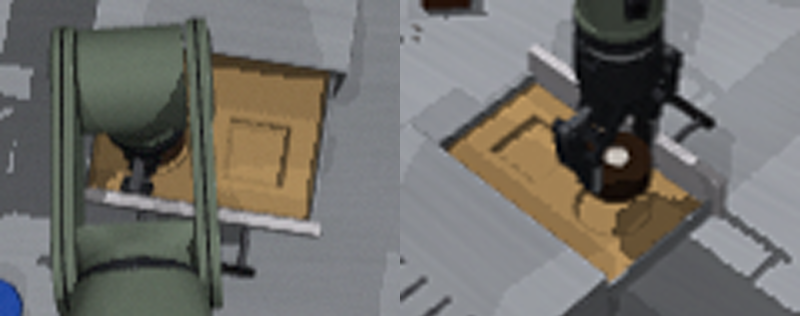

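The held round cake hovers over its well. In the scene view the dot is near (269,204) and the well's visible near rim is near (268,217). I'll compare them numerically.

```bash
python3 - <<'E'
from h import *
import pickle
a,b=pickle.load(open('c2.pkl','rb'));a1,b1=pickle.load(open('c1.pkl','rb'))
A=a['image'].astype(int);k=np.zeros(A.shape[:2],bool);k[196:212,261:277]=1
m=(A.min(2)>140)&k;ys,xs=np.where(m);print('dot',len(xs),xs.mean(),ys.mean(),xs.min(),xs.max(),ys.min(),ys.max(),at(a,xs.mean(),ys.mean(),180).round(1))
g=cv2.cvtColor(a1['image'],cv2.COLOR_RGB2GRAY);print(g[205:229,254:284])
# predicted rim for candidate centres
for c in((607.5,60,113),(610,66,113)):
    t=np.radians(np.arange(0,360,30));P=[proj(a1,(c[0]+35*np.cos(x),c[1]+35*np.sin(x),113)) for x in t];P=np.array(P);print(c,'x',P[:,0].min().round(1),P[:,0].max().round(1),'y',P[:,1].min().round(1),P[:,1].max().round(1))
    P=np.array([proj(b1,(c[0]+35*np.cos(x),c[1]+35*np.sin(x),113)) for x in t]);print('  top x',P[:,0].min().round(1),P[:,0].max().round(1),'y',P[:,1].min().round(1),P[:,1].max().round(1))
E
```

```text
dot 17 268.88235294117646 203.58823529411765 267 271 202 205 [606.4  64.5 180. ]
[[127 125 125 128 128 128 128 128 127 128 128 128 128 128 128 128 128 129
  128 128 131 124  88  90  89  90  91  90  91  89]
 [119 129 128 129 127 128 128 127 128 127 128 128 128 128 128 128 127 128
  128 128 128 130 126  99  90  89  88  90  90  91]
 [128 128 128 128 128 127 128 128 128 128 128 128 128 128 128 129 128 128
  128 128 128 128 130 127 113  99  90  90  90  90]
 [128 128 128 128 128 127 128 128 129 129 128 128 128 128 126 127 127 128
  129 129 128 128 127 129 130 125 100  88  89  88]
 [128 128 129 128 128 128 129 129 128 123 106  92  89  91  83  94  95 111
  125 128 129 128 128 128 128 130 125  98  91  88]
 [128 128 128 128 129 129 129 124 101  72  61  63  65  73  72  72  72  73
   82  99 126 128 129 128 128 128 129 127 111  88]
 [128 128 127 127 129 129 119  73  56  65  74  74  88 134 133 132 132 129
  107  70  86 114 128 129 128 127 128 128 130 126]
 [128 128 128 129 130 120  70  59  70  89 134 132 131 129 129 129 129 129
  130 128 103  79 114 130 129 129 128 128 128 130]
 [128 128 128 129 1
[... 1437 characters left out ...]
29 127 128 128 128 126 127 118 108  72  58]
 [147 134 105 110 113 112 112 112 111 114 128 130 129 128 128 128 128 128
  128 128 128 127 128 125 115 123 106  56  59  61]
 [147 150 149 110 111 111 112 112 112 112 115 129 128 129 129 128 128 128
  128 128 127 128 129 129 119  89  57  60  61  64]
 [146 146 151 157 120 114 111 112 113 112 112 112 115 128 129 128 128 128
  128 128 128 127 130 118  88  57  60  61  63  69]
 [145 146 147 147 147 134 113 110 112 113 112 112 111 114 128 129 128 128
  128 128 126 117 122  88  58  60  62  65  69  72]]
(607.5, 60, 113) x 258.0 277.2 y 207.7 222.7
  top x 215.9 237.1 y 171.1 192.2
(610, 66, 113) x 258.9 278.1 y 208.8 223.9
  top x 214.1 235.3 y 170.3 191.4
```

```bash
python3 -m creep '[[0.5,2.5,-1.5,-10,0,0,0],[0.5,2.5,-1.5,-25,0,0,0],[0.5,2.5,-1.5,-36,0,0,0],[0.5,2.5,-1.5,-36,0,0,0]]'; python3 -m creep '[[0.5,0,0,-2,0,0,0],[0.5,0,0,-4,0,0,0],[0.5,0,0,-4,0,0,0]]';python3 -m creep '[[0.5,0,0,-2,0,0,0],[0.5,0,0,-4,0,0,0],[0.5,0,0,-4,0,0,0]]'
```

```text
time: 10.32
tool_pos: [608.8, 60.5, 146.7]
orientation: [-179.8, 0.0, 82.6]
force: [0.4, 0.7, -0.3]
finger_gap: 60.9
grip_force: 65.8
time: 10.7
tool_pos: [609.7, 60.4, 144.4]
orientation: [180.0, -0.0, 82.5]
force: [0.3, -0.1, -0.9]
finger_gap: 60.5
grip_force: 65.8
time: 11.08
tool_pos: [609.6, 60.4, 140.1]
orientation: [-180.0, 0.0, 82.6]
force: [-0.6, -0.2, -0.6]
finger_gap: 61.0
grip_force: 65.8
```

```bash
python3 -m creep '[[0.5,0,0,-1.5,0,0,0],[0.5,0,0,-2.5,0,0,0],[0.5,0,0,-2.5,0,0,0]]';python3 -m creep '[[0.5,0,0,-1,0,0,0],[0.5,0,0,-2,0,0,0],[0.5,0,0,-2,0,0,0]]'
```

```text
time: 11.45
tool_pos: [609.6, 60.4, 137.7]
orientation: [-180.0, 0.0, 82.5]
force: [-0.1, -0.7, -1.3]
finger_gap: 61.4
grip_force: 65.8
time: 11.82
tool_pos: [609.8, 60.4, 136.4]
orientation: [180.0, -0.0, 82.6]
force: [-0.9, 0.2, 4.1]
finger_gap: 60.8
grip_force: 66.3
```

Contact came at TCP z = 136.4, exactly where the well bottom should be. Releasing.

```bash
python3 -m creep '[[0.75,0,0,0,0,0,0],[0.85,0,0,0,0,0,0],[0.85,0,0,0,0,0,0],[0.85,0,0,6,0,0,0],[0.85,0,0,25,0,0,0],[0.85,0,0,70,0,0,0],[0.85,0,0,115,0,0,0],[0.85,0,0,115,0,0,0]]'
```

```text
time: 12.82
tool_pos: [611.7, 60.6, 255.7]
orientation: [179.5, -0.1, 82.6]
force: [-0.3, -0.5, 0.2]
finger_gap: 72.7
grip_force: 0.0
```

```bash
python3 -m creep '[[0.85,-25,-45,0,0,0,0.1],[0.85,-50,-95,0,0,0,0.2],[0.85,-75,-145,0,0,0,0.3],[0.85,-100,-195,0,0,0,0.42],[0.85,-130,-245,0,0,0,0.54],[0.85,-160,-295,0,0,0,0.66],[0.85,-185,-340,0,0,0,0.79],[0.85,-200,-373,0,0,0,0.79]]'; python3 - <<'E'
from h import *
import pickle
a0,b0=pickle.load(open('c0.pkl','rb'))
print('sq',at(b0,334.25,245.75,28),at(a0,225.7,159.2,28))
print([proj(b0,(405+38.2*np.cos(np.radians(t)),-313+38.2*np.sin(np.radians(t)),28)).round(1) for t in (83,173,263,353)])
a=snap('scene');b=snap('top');pickle.dump((a,b),open('c3.pkl','wb'))
A=a['image'].astype(int);k=np.zeros(A.shape[:2],bool);k[198:220,258:280]=1
m=(A.min(2)>140)&k;ys,xs=np.where(m);print('dot sc',len(xs),xs.mean(),ys.mean(),at(a,xs.mean(),ys.mean(),133))
B=b['image'].astype(int);k=np.zeros(B.shape[:2],bool);k[172:191,217:236]=1
m=(B.min(2)>140)&k;ys,xs=np.where(m);print('dot top',len(xs),at(b,xs.mean(),ys.mean(),133))
print(manip.state()['joint_pos'].round(1))
E
```

```text
time: 13.82
tool_pos: [407.9, -313.9, 250.2]
orientation: [-180.0, -0.1, 127.8]
force: [-0.1, -0.6, -0.1]
finger_gap: 72.5
grip_force: 0.0
sq [ 404.79107943 -314.21564515   28.        ] [ 411.42179224 -305.04225487   28.        ]
[array([322.9, 244. ]), array([332.5, 256.8]), array([344.9, 247.3]), array([335.3, 234.7])]
dot sc 24 270.4166666666667 209.04166666666666 [591.84738599  61.21872696 133.        ]
dot top 24 [610.36647329  59.84682671 133.        ]
[-38.9  13.   97.2  -0.1  69.9 -76.5]
```

The top view puts the round cake's dot at (610,60) in the round well, agreeing with the tool. Taking the top estimate for the square cake (405.5, −314, about 39.5°), I'll grasp it.

```bash
python3 -m creep '[[0.85,-2,0,-60,0,0,0.03],[0.85,-2,0,-120,0,0,0.03],[0.85,-2,0,-175,0,0,0.03],[0.85,-2,0,-205,0,0,0.03],[0.85,-2,0,-221.5,0,0,0.03],[0.85,-2,0,-221.5,0,0,0.03],[0.85,-2,0,-221.5,0,0,0.03]]'; python3 -m creep '[[0.6,0,0,0,0,0,0],[0.4,0,0,0,0,0,0],[0.4,0,0,0,0,0,0],[0.4,0,0,0,0,0,0],[0.4,0,0,0,0,0,0]]'
```

```text
time: 14.8
tool_pos: [408.2, -312.4, 29.8]
orientation: [180.0, 0.0, 129.6]
force: [0.5, -0.5, -0.6]
finger_gap: 72.7
grip_force: 0.0
time: 15.42
tool_pos: [408.4, -313.0, 30.7]
orientation: [180.0, 0.1, 129.5]
force: [0.2, 0.5, 5.6]
finger_gap: 52.2
grip_force: 63.8
```

```bash
python3 -m creep '[[0.4,0,0,30,0,0,0],[0.4,0,0,80,0,0,0],[0.4,0,0,135,0,0,0],[0.4,10,15,170,0,0,-0.15],[0.4,35,60,170,0,0,-0.3],[0.4,65,105,170,0,0,-0.45],[0.4,95,145,170,0,0,-0.6],[0.4,125,185,170,0,0,-0.75]]';python3 -m creep '[[0.4,30,45,0,0,0,-0.07],[0.4,61,87,0,0,0,-0.07],[0.4,61,87,-10,0,0,-0.07],[0.4,61,87,-15,0,0,-0.07],[0.4,61,87,-15,0,0,-0.07]]'; python3 w.py q1.png
```

```text
time: 16.42
tool_pos: [533.3, -126.1, 199.9]
orientation: [179.9, 0.0, 86.3]
force: [0.3, 0.0, 0.0]
finger_gap: 52.5
grip_force: 63.2
time: 17.05
tool_pos: [592.5, -41.5, 183.8]
orientation: [-179.9, 0.0, 82.5]
force: [0.0, 0.0, -1.4]
finger_gap: 52.5
grip_force: 63.2
```

View pics/q1.png

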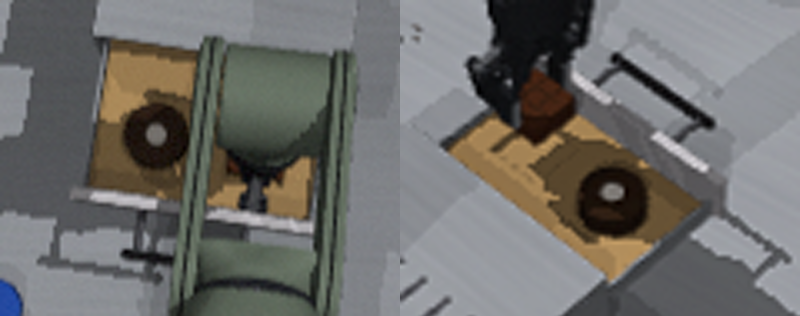

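The round cake sits in its well at (156,134) in the top crop and (612,200) in the scene crop. The square cake is held over its well near (548,110) in the scene crop. I'll check its offset along y in the jaws.

```bash
python3 - <<'E'
from h import *
import pickle
a,b=pickle.load(open('c2.pkl','rb'))
h=cv2.cvtColor(a['image'],cv2.COLOR_RGB2HSV).astype(int)
k=np.zeros(h.shape[:2],bool);k[178:204,240:264]=1
m=((h[...,0]<9)|(h[...,0]>172))&(h[...,1]>110)&(h[...,2]>22)&k
V=np.where(m,h[...,2],0);print(V[178:204,240:264])
c=np.cos(np.radians(-7.5));s=np.sin(np.radians(-7.5))
for off in(-2,1,4):
  o=np.array([592.5,-41.5])+off*np.array([-s,c])
  print(off,[(n,proj(a,(o[0]+c*x-s*y,o[1]+s*x+c*y,z)).round(1)) for n,x,y,z in(('++t',27,27,181),('++b',27,27,153),('-+t',-27,27,181),('-+b',-27,27,153),('+-t',27,-27,181),('+-b',27,-27,153))])
E
```

```text
[[ 0  0  0  0  0  0  0  0  0  0  0  0  0  0  0  0  0  0  0  0  0  0  0  0]
 [ 0  0  0  0  0  0  0  0  0  0  0  0  0  0  0  0  0  0  0  0  0  0  0  0]
 [ 0  0  0  0  0  0  0  0  0  0  0  0  0  0  0  0  0  0  0  0  0  0  0  0]
 [ 0  0  0  0  0  0  0  0  0  0  0  0  0  0  0  0  0  0  0  0  0  0  0  0]
 [ 0  0  0  0  0  0  0  0  0  0  0  0  0  0  0  0  0  0  0  0  0  0  0  0]
 [ 0  0  0  0  0  0  0  0  0  0 68  0  0  0  0  0  0  0  0  0  0  0  0  0]
 [ 0  0  0  0  0  0  0  0  0  0  0  0  0  0  0  0  0  0  0  0  0  0  0  0]
 [ 0  0  0  0  0  0  0  0  0  0  0  0  0  0  0  0  0  0  0  0  0  0  0  0]
 [ 0  0  0  0  0 30  0  0  0  0  0  0  0  0  0  0  0  0  0  0  0  0  0  0]
 [ 0  0  0  0  0 38  0  0  0  0  0  0  0  0  0  0  0  0  0  0  0  0  0  0]
 [ 0  0  0  0  0  0  0  0  0  0  0  0  0  0  0  0  0  0  0  0  0  0  0  0]
 [ 0  0  0  0  0  0  0  0  0  0  0  0  0  0  0  0  0  0  0  0  0  0  0  0]
 [ 0  0  0  0  0  0  0  0  0  0  0  0  0  0  0  0  0  0  0  0  0  0  0  0]
 [ 0  0  0  0  0 55  0  0  0  0  0  0  0  0  0  0  0  0  0  0  0  0  0  0]
 [ 0  0  0  0  0  0  0  0  0  0  0  0  0  0  0  0 
[... 736 characters left out ...]
0  0  0  0  0  0  0  0  0  0  0  0  0]
 [ 0  0  0  0  0  0  0  0  0  0  0  0  0  0  0  0  0  0  0  0  0  0  0  0]]
-2 [('++t', array([247. , 195.4])), ('++b', array([247.3, 200.5])), ('-+t', array([257.6, 187.3])), ('-+b', array([257.7, 192.4])), ('+-t', array([236.6, 187.6])), ('+-b', array([236.9, 192.7]))]
1 [('++t', array([247.6, 195.9])), ('++b', array([247.8, 200.9])), ('-+t', array([258.2, 187.7])), ('-+b', array([258.3, 192.8])), ('+-t', array([237.1, 188. ])), ('+-b', array([237.5, 193.1]))]
4 [('++t', array([248.2, 196.3])), ('++b', array([248.4, 201.4])), ('-+t', array([258.8, 188.2])), ('-+b', array([258.9, 193.3])), ('+-t', array([237.7, 188.5])), ('+-b', array([238. , 193.6]))]
```

```bash
python3 - <<'E'
from h import *
import pickle
a,b=pickle.load(open('c2.pkl','rb'))
A=a['image'].astype(int)
for r in range(180,206): print(r,' '.join('%3d/%-2d'%(A[r,c,0],A[r,c,0]-A[r,c,2]) for c in range(243,264)))
E
```

```text
180  16/-2  13/-4  14/-4  15/-2  10/-3  25/-3  56/-3  74/-1  53/-1  10/0   13/-1  15/-1  16/-1  26/-3  80/-6 147/-10 141/-8 139/-9 141/-7 142/-8 141/-8
181  14/-2  14/-2  16/-4  15/-4  17/-2  47/0   79/-1  67/-2  43/-1  12/-1  13/0   16/-1  38/-2  55/-5  85/-6 148/-9 141/-9 138/-10 138/-9 140/-8 141/-8
182  13/-2  16/-3  18/-4  14/-4  27/6   58/28  66/22  77/-1  57/-2  11/0   13/0   10/0   24/-2  54/-4  93/-2 156/-4 145/-7 139/-8 140/-8 140/-8 140/-9
183  15/-1  14/-2  16/-4  11/-7  30/12  66/50  70/53  68/44  47/5   12/-1  13/-1  12/0   23/-2  53/-4 101/-2 186/-1 179/-3 132/-6 141/-8 142/-8 142/-9
184  16/-3  18/-3  14/-5  13/-3  39/23  72/52  69/50  66/48  56/39  35/19  18/2   10/-2  23/-3  53/-2 100/0  188/-1 204/0  199/1  148/-5 142/-8 133/-7
185  21/-5  14/-4  18/-2  28/10  51/36  69/50  64/45  52/37  65/45  68/49  50/35  21/9   23/-4  56/-4  80/-2 139/0  200/0  199/-2 194/-2 165/-4  77/-4
186  20/-5  12/-4  30/16  67/48  68/49  59/41  57/39  68/48  69/49  69/49  72/51  66/49  33/6   57/-4  73/-2  81/0  133/-2 203/-1 198/-1 198/-1 176/-1
187  18/-5  14/-2  38/20  60/43  54/36  5
[... 2127 characters left out ...]
76/84 183/88 167/81 150/73  80/40  84/42  86/43  86/42  85/43  89/45  90/46  87/43  87/44  87/42
202 164/80 164/79 164/79 165/80 166/81 168/81 168/81 168/82 166/80 151/73  80/40  85/42  87/43  88/43  88/44  86/43  80/40  88/44  88/44  88/44  88/43
203 164/80 163/79 164/79 164/79 164/80 165/80 165/80 163/79 152/74  81/40  85/41  88/43  88/43  88/44  85/42  80/39  88/44  87/43  87/43  88/43  88/43
204 163/78 164/79 164/79 164/79 166/81 167/81 150/73  80/39  83/41  86/42  87/43  87/42  87/43  86/43  80/40  88/44  88/43  88/43  88/43  88/44  87/43
205 162/78 163/79 164/79 164/79 161/78 151/74  81/41  85/42  86/43  88/43  88/44  86/42  82/41  85/41  88/43  88/43  88/43  88/44  88/43  88/43  89/44
```

```bash
python3 -m creep '[[0.4,2,0.5,-10,0,0,0],[0.4,2,0.5,-25,0,0,0],[0.4,2,0.5,-35,0,0,0],[0.4,2,0.5,-36,0,0,0],[0.4,2,0.5,-36,0,0,0]]'; python3 -m creep '[[0.4,0,0,-2,0,0,0],[0.4,0,0,-4,0,0,0],[0.4,0,0,-4,0,0,0]]';python3 -m creep '[[0.4,0,0,-1.5,0,0,0],[0.4,0,0,-3,0,0,0],[0.4,0,0,-3,0,0,0]]'
```

```text
time: 17.77
tool_pos: [595.8, -40.0, 148.3]
orientation: [180.0, 0.0, 82.6]
force: [-0.4, -0.6, -0.9]
finger_gap: 52.4
grip_force: 63.2
time: 18.15
tool_pos: [595.6, -40.1, 144.3]
orientation: [-180.0, 0.0, 82.6]
force: [0.0, -0.1, -1.4]
finger_gap: 52.4
grip_force: 63.2
time: 18.52
tool_pos: [595.6, -40.0, 141.2]
orientation: [-180.0, 0.0, 82.6]
force: [-0.6, -0.6, -0.5]
finger_gap: 52.2
grip_force: 63.2
```

```bash
python3 -m creep '[[0.4,0,0,-1.5,0,0,0],[0.4,0,0,-3,0,0,0],[0.4,0,0,-3,0,0,0]]';python3 -m creep '[[0.4,0,0,-1,0,0,0],[0.4,0,0,-2,0,0,0],[0.4,0,0,-2,0,0,0]]'
```

```text
time: 18.9
tool_pos: [595.6, -40.0, 138.1]
orientation: [-180.0, 0.0, 82.6]
force: [-0.3, 0.2, -1.3]
finger_gap: 52.7
grip_force: 63.2
time: 19.27
tool_pos: [595.6, -40.0, 136.2]
orientation: [-180.0, 0.0, 82.6]
force: [-0.9, -1.0, -0.6]
finger_gap: 52.5
grip_force: 63.2
```

```bash
python3 -m creep '[[0.4,0,0,-0.5,0,0,0],[0.4,0,0,-1,0,0,0],[0.4,0,0,-1,0,0,0]]'
```

```text
time: 19.65
tool_pos: [595.7, -40.0, 135.8]
orientation: [180.0, -0.0, 82.5]
force: [-0.3, -0.2, 2.9]
finger_gap: 52.9
grip_force: 63.6
```

Contact on the well bottom at the expected height. I'll release, rise, and retreat to clear the cameras.

```bash
python3 -m creep '[[0.68,0,0,0,0,0,0],[0.78,0,0,0,0,0,0],[0.78,0,0,0,0,0,0],[0.78,0,0,6,0,0,0],[0.78,0,0,25,0,0,0],[0.78,0,0,70,0,0,0],[0.78,0,0,125,0,0,0],[0.78,-10,-20,160,0,0,0]]'; python3 -m creep '[[0.78,-30,-45,0,0,0,0],[0.78,-60,-90,0,0,0,0],[0.78,-90,-135,0,0,0,0],[0.78,-120,-180,0,0,0,0],[0.78,-150,-225,0,0,0,0],[0.78,-180,-270,0,0,0,0],[0.78,-180,-270,0,0,0,0],[0.78,-180,-270,0,0,0,0]]'; sed -i 's/140:235,180:300/140:235,180:300/' w.py; python3 w.py f1.png
```

```text
time: 20.65
tool_pos: [586.6, -59.5, 298.7]
orientation: [179.7, -0.0, 82.7]
force: [0.3, -1.1, -1.1]
finger_gap: 66.8
grip_force: 0.0
time: 21.65
tool_pos: [405.8, -329.9, 295.6]
orientation: [180.0, -0.0, 82.5]
force: [-0.3, 0.7, -0.0]
finger_gap: 66.1
grip_force: 0.0
```

View pics/f1.png

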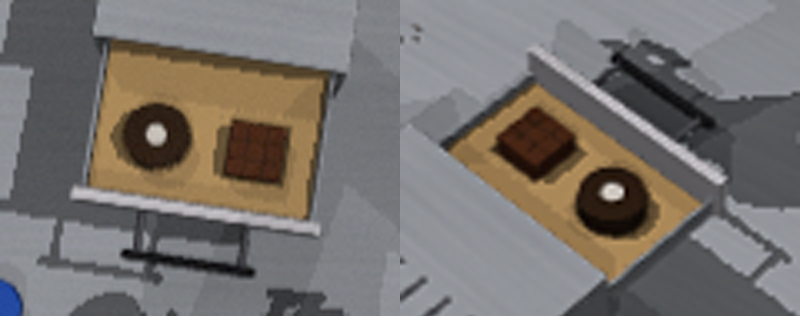

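Both cakes lie flat in their wells, at (155,135) and (258,151) in the top crop, and the tray is out. A last numeric check will confirm the tray hasn't moved since the stop and the other things are undisturbed.

```bash
python3 - <<'E'
from h import *
import pickle
a0,b0=pickle.load(open('c0.pkl','rb'));a1,b1=pickle.load(open('c1.pkl','rb'));a2,b2=pickle.load(open('c2.pkl','rb'))
def sh(x,y,r):
    g=lambda c:cv2.cvtColor(c['image'],cv2.COLOR_RGB2GRAY)[r[0]:r[1],r[2]:r[3]].astype(np.float32)
    return np.round(cv2.phaseCorrelate(g(x),g(y)),2).tolist()
print('panel top',sh(b1,b2,(186,214,200,280)),'scene bar',sh(a1,a2,(168,215,245,300)))
for n,r in dict(cup=(155,185,140,170),wrapped=(160,190,323,355),jar=(222,252,68,106),dish=(165,202,82,122),blue=(222,244,166,188),brush=(220,285,375,400),green=(205,226,335,356)).items(): print(n,sh(b0,b2,r))
E
```

```text
Traceback (most recent call last):
ValueError: setting an array element with a sequence. The requested array has an inhomogeneous shape after 1 dimensions. The detected shape was (2,) + inhomogeneous part.
```

```bash
python3 - <<'E'
from h import *
import pickle
a0,b0=pickle.load(open('c0.pkl','rb'));a1,b1=pickle.load(open('c1.pkl','rb'));a2,b2=pickle.load(open('c2.pkl','rb'))
def sh(x,y,r):
    g=lambda c:cv2.cvtColor(c['image'],cv2.COLOR_RGB2GRAY)[r[0]:r[1],r[2]:r[3]].astype(np.float32)
    p,q=cv2.phaseCorrelate(g(x),g(y)); return round(p[0],2),round(p[1],2),round(q,2)
print('panel top',sh(b1,b2,(186,214,200,280)))
P=lambda c,x:[int(v) for v in c['image'][190:214,x].min(1)]
for x in(206,270): print(P(b1,x),P(b2,x))
for n,r in dict(cup=(155,185,140,170),wrapped=(160,190,323,355),jar=(222,252,68,106),dish=(165,202,82,122),blue=(222,244,166,188),brush=(220,285,375,400),green=(205,226,335,356)).items(): print(n,sh(b0,b2,r))
E
```

```text
panel top (-0.23, -0.42, 0.58)
[93, 80, 48, 56, 58, 59, 109, 166, 166, 145, 74, 72, 81, 81, 83, 81, 83, 105, 137, 138, 138, 139, 139, 140] [98, 87, 51, 60, 57, 59, 123, 186, 189, 163, 87, 77, 85, 84, 83, 84, 84, 109, 141, 142, 148, 145, 144, 147]
[89, 90, 88, 90, 89, 88, 86, 89, 89, 84, 82, 79, 85, 84, 84, 77, 127, 184, 185, 161, 78, 109, 123, 122] [84, 83, 86, 85, 86, 86, 84, 84, 83, 84, 86, 84, 84, 84, 85, 82, 120, 171, 179, 153, 72, 105, 113, 115]
cup (0.0, 0.1, 0.99)
wrapped (-0.03, -0.0, 0.97)
jar (-0.08, -0.07, 0.96)
dish (0.14, 0.05, 0.92)
blue (0.07, -0.06, 0.96)
brush (-0.08, 0.02, 0.35)
green (-0.07, 0.06, 1.01)
```

The tray's panel hasn't moved and the other things are undisturbed. Unloading the grip could have pushed the tray back by a millimetre. I'll make one gentle confirming pull by hooking the bar ungripped, so letting go can't move it.

```bash
python3 -m creep '[[0.45,15,60,0,0,0,0],[0.45,28,120,0,0,0,0],[0.45,42,180,0,0,0,0],[0.45,55,240,0,0,0,0],[0.45,67,300,0,0,0,0],[0.45,77,340,0,0,0,0],[0.45,78,358,0,0,0,0],[0.45,78,358,0,0,0,0]]'; python3 -m creep '[[0.45,0,0,-50,0,0,0],[0.45,0,0,-100,0,0,0],[0.45,0,0,-130,0,0,0],[0.45,0,0,-150,0,0,0],[0.45,0,0,-158,0,0,0],[0.45,0,0,-158,0,0,0]]'; python3 -m creep '[[0.45,-4,0.5,0,0,0,0],[0.45,-7,1,0,0,0,0],[0.45,-10,1.5,0,0,0,0],[0.45,-12,1.7,0,0,0,0],[0.45,-13,1.8,0,0,0,0],[0.45,-13,1.8,0,0,0,0]]'
```

```text
time: 22.75
tool_pos: [483.4, 29.0, 295.3]
orientation: [-180.0, 0.0, 82.7]
force: [-0.2, -0.8, -0.1]
finger_gap: 38.5
grip_force: 0.0
time: 23.5
tool_pos: [483.7, 27.1, 137.4]
orientation: [-180.0, 0.0, 82.5]
force: [0.7, -0.3, 0.6]
finger_gap: 38.9
grip_force: 0.0
time: 24.25
tool_pos: [471.1, 29.8, 137.5]
orientation: [179.9, -0.0, 82.6]
force: [1.5, 0.5, 1.7]
finger_gap: 38.4
grip_force: 0.5
```

```bash
for i in 1; do python3 -m creep '[[0.45,-1,0.1,0,0,0,0],[0.45,-2,0.3,0,0,0,0],[0.45,-2,0.3,0,0,0,0]]'; python3 -m creep '[[0.45,-1,0.1,0,0,0,0],[0.45,-2,0.3,0,0,0,0],[0.45,-2,0.3,0,0,0,0]]'; done
```

```text
time: 24.62
tool_pos: [470.0, 30.0, 137.6]
orientation: [179.8, -0.0, 82.6]
force: [4.8, -1.2, -0.2]
finger_gap: 38.7
grip_force: 2.5
time: 25.0
tool_pos: [469.8, 30.0, 137.6]
orientation: [179.6, -0.0, 82.6]
force: [9.4, -2.6, -5.7]
finger_gap: 38.5
grip_force: 5.0
```

The tray is firm against its stop (force rises with no motion). Backing off, lifting clear, and handing in.

```bash
python3 -m creep '[[0.45,6,-0.8,0,0,0,0],[0.45,14,-2,0,0,0,0],[0.45,16,-2,0,0,0,0],[0.45,16,-2,20,0,0,0],[0.45,16,-2,60,0,0,0],[0.45,16,-2,115,0,0,0],[0.45,0,-2,150,0,0,0],[0.45,0,-2,150,0,0,0]]'; python3 - <<'E'
from h import *
import pickle
a2,b2=pickle.load(open('c2.pkl','rb'));a=snap('scene')
r=np.s_[195:222,255:290]; print(np.abs(a['image'][r].astype(int)-a2['image'][r]).mean())
for x in (262,290): print(a2['image'][170:216,x].min(1).tolist(),a['image'][170:216,x].min(1).tolist())
from plant import ticket; print(ticket.job_done())
E
```

```text
time: 26.0
tool_pos: [467.0, 28.4, 290.1]
orientation: [179.7, -0.1, 82.6]
force: [0.3, 0.6, -0.7]
finger_gap: 38.2
grip_force: 0.0
9.4994708994709
[150, 149, 146, 144, 131, 130, 133, 132, 130, 133, 136, 133, 133, 136, 135, 143, 174, 187, 133, 83, 89, 90, 90, 90, 90, 77, 79, 80, 79, 79, 80, 86, 89, 89, 88, 88, 88, 86, 38, 13, 16, 16, 16, 17, 19, 18] [154, 153, 149, 134, 131, 133, 136, 135, 134, 136, 140, 136, 136, 136, 121, 173, 176, 183, 108, 88, 92, 92, 93, 92, 92, 81, 82, 81, 82, 82, 81, 82, 84, 83, 82, 85, 92, 88, 39, 14, 18, 18, 17, 17, 19, 19]
[150, 147, 144, 147, 147, 148, 148, 136, 135, 135, 135, 135, 135, 123, 120, 123, 122, 121, 51, 60, 73, 73, 59, 23, 23, 24, 24, 57, 56, 55, 58, 70, 66, 63, 74, 155, 190, 185, 133, 85, 90, 91, 90, 90, 88, 82] [154, 151, 148, 150, 151, 151, 154, 155, 152, 152, 153, 153, 153, 136, 138, 140, 134, 122, 124, 128, 143, 142, 93, 24, 38, 33, 79, 132, 125, 121, 120, 121, 118, 115, 119, 190, 191, 192, 109, 89, 93, 93, 92, 91, 92, 87]
the job is handed in; nothing more can be done
None
```

I handed in the job: the upper tray is out against its stop, the round and square tea cakes lie flat in their wells, and in the images the cup, wrapped cake, jar, dish, brush and look-alikes show no sign of having moved; I did not check the lower tray separately, but it was never touched.

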